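# Clamp the candy mould in its jig

## Task

Using only the outside of the fingers, push the grooved mould board along its jig until it is fully home against the end stop, and then push the clamp's lever over so that it snaps shut onto the mould. Nothing is to be picked up: the mould stays flat on the jig, and everything else on the table stays where it is.

Things in the scene. Friction and masses are not known exactly. Their poses are not given: they have to be found in the camera images.
- jig: Wooden jig fixed on the table. Origin: on the table under the centre of the mould's home place; +x = the way the mould slides home (roughly the robot's left, +-0.4 rad), +z up. Base board 8 mm thick, x -170 to +150 mm, y +-80 mm. Guide rails at y 62 to 74 mm on both sides, top 22 mm above the table, x -165 to +85 mm; its -x end is open.
- jig_stop (a point): Centre of the end stop's face that the mould must touch: jig x=+85 mm, 18 mm above the table. The stop is a cross bar 20 mm thick (x 85 to 105 mm), as wide as the jig, top 28 mm above the table.
- mould: Loose dark wooden mould board, grooves along x between solid end bars, 170 (x) x 120 (y) x 24 mm, 0.4 to 0.8 kg. Lies in the jig between the rails, 2 mm play each side, top 32 mm above the table. Origin: centre of underside; axes as the jig's. Starts 30 to 75 mm short; home at jig x=0. Its rear face (-x, 85 mm from the origin) is free to push on; sliding takes up to about 10 N.
- clamp_pivot (a point): Pivot of the toggle clamp, behind the end stop: jig x=+125 mm, y=0, 46 mm above the table, between steel bracket plates whose top is 58 mm above the table. The lever turns about a line along jig y; its 50 mm arm with a rubber foot is raised when open and presses on the mould's end bar when shut.
- clamp (a joint): Angle of the clamp's lever, rad: 0 = open (the start), handle leaning 0.6 rad away from the mould (to jig +x); grows as the handle is pushed towards jig -x. Sprung over centre at about 0.6: below that it springs back to 0, beyond it snaps on by itself and presses on the mould at about 1.2 (1.35 with no mould under it). Takes about 3.5 N at the handle bar to start, less further on.
- clamp_grip (a point): Centre of the lever's black handle bar: round cross bar 18 mm thick, 56 mm long, parallel to jig y, on a 10 mm thick steel stem, 90 mm from the pivot. Open: jig x=+176 mm, 120 mm above the table; upright: x=+125, 136 mm high; shut: x=+74, 120 mm high.
- jar: Bystander: small amber glass jar with a steel cap, 52 mm across, 75 mm tall; beside the jig on its -y side, its centre about 145 mm from the jig's middle line. Origin at the centre of its underside.
- spatula: Bystander: spatula 200 mm long lying flat; beside the jig on its +y side, about 130 mm from the jig's middle line, roughly along it. Origin at the centre of its underside, handle to -x.
- plate: Bystander: green plastic plate, 170 mm across, 20 mm high; on the table away from the jig. Origin at the centre of its underside.
- bowl: Bystander: white bowl, 124 mm across, 55 mm high; on the table away from the jig. Origin at the centre of its underside.
- tamper: Bystander: turned wooden tamper, 52 mm across, 105 mm tall, standing; on the table away from the jig. Origin at the centre of its underside.
- tub: Bystander: white tub with a green lid, 108 x 83 x 58 mm; on the table away from the jig. Origin at the centre of its underside.
There are look-alikes about, which are no part of the job. There is more than one size of the mould; the one meant has the size given above.

How it is judged:
On the way, in this order (a step that is already met when the one before it is completed fails the run):
1. the mould is home against the stop while the lever is still open (x of mould in the frame of jig between -0.004 and 0.004 m and z of mould in the frame of jig between 0.005 and 0.011 m and angle between mould's own z axis and vertical below 0.03 rad and value of joint clamp below 0.4 rad), for 0.2 s.
2. the lever has snapped shut onto the mould (x of mould in the frame of jig between -0.004 and 0.004 m and z of mould in the frame of jig between 0.005 and 0.011 m and angle between mould's own z axis and vertical below 0.03 rad and value of joint clamp between 1.1 and 1.28 rad), for 0.2 s.
At the end, for the whole second after the job is handed in: The mould lies flat and still in the jig within 4 mm of home against the end stop, and the clamp's lever rests shut on it (joint between 1.1 and 1.28 rad) (all of step 2 and linear speed of mould below 0.02 m/s); the robot touches nothing.
It fails at once if the mould is lifted more than 10 mm or tipped more than 0.15 rad (z of mould in the frame of jig above 0.018 m or angle between mould's own z axis and vertical above 0.15 rad).
It fails at once if another thing on the table is lifted or shifted by more than 25 mm, or tipped by more than 0.4 rad (distance of any of jar, spatula, plate, bowl, tamper, tub from where it was at the start of the episode above 0.025 m or angle between any of jar, spatula, plate, bowl, tamper, tub's own z axis and vertical above 0.4 rad).
It also fails if it takes over 48 s, if anything falls off the work surface, if the arm or the gripper's body presses on something with over 40 N, if the wrist force passes 120 N, or if a joint passes its speed limit or range.

## Robot

A 7-joint arm with a two-finger parallel gripper is mounted at the origin on the work surface. World frame = base frame: x ahead of the robot, y to its left, z up, the work surface at z = 0. Lengths are in m, angles in rad, forces in N, time in s.
With the tool pointing down it reaches from about 0.375 to 0.925 m from the base axis. Payload 3.1 kg.
Tool frame: the origin (TCP) lies between the finger pads; the fingertips stand 19 mm ahead of it and the grasp point (between the pads) is the TCP; z points along the fingers, y is the direction in which the jaws open and shut (so a half turn about z gives the same grasp; the last joint's range is limited). The gripper opens to 85 mm and grips with 20 to 120 N. Pads are 22 mm wide; open, the fingers measure 114 mm over their backs; the gripper's body (76 mm by 85 mm) begins 54 mm behind the grasp point. The pads swing forward as they close: fully open they stand 13 mm farther back than shut.
Start: joints at [-1.313, 0.383, 0.044, 1.598, -0.018, 1.161, -0.05], TCP at [0.226, 0.609, 0.211] pointing down, gripper open.
Joint ranges: [-2.61, 2.61], [-0.41, 2.15], [-1.48, 1.57], [0, 2.5], [-1.57, 4.71], [0.05, 1.97], [-2.85, 2.85]. Speed limits (rad/s): [2.79, 2.79, 3.14, 3.14, 3.14, 3.14, 3.14].

## Interface

Orientations are given as a unit quaternion [x, y, z, w].
In Python, from bench import move_ptp, movel, move_j, move_gripper, pause, inverse_kinematics, read_camera, camera_params, MotionError, sign_off, look_for, tip_of, read_time_s, read_qpos, read_joint_vel, read_effort, read_eef_pos, read_tcp_rot, read_ft_force, read_ft_torque, read_finger_gap gives the robot as it stands. Calls block until the motion is done:
- move_ptp(position, orientation): joint-space move of the TCP to a pose.
- movel(position, orientation=None, speed=0.15): straight line of the TCP; orientation=None keeps the orientation; speed is the mean speed in m/s.
- move_j(angles): joint-space move.
- move_gripper(opening, effort=None): finger opening in m; effort is the grip in N (None keeps the last); returns when the fingers have stopped.
- pause(seconds).
- inverse_kinematics(position, orientation): joint angles nearest the present ones, or None.
- read_camera(name): name is "side" or "top" or "wrist"; returns the picture (420x560x3 uint8, red, green, blue); there is no depth.
- camera_params(name): a dict with "K" (3x3 intrinsics, pixels), "camera_from_world" (4x4, takes a point from world to camera coordinates). Camera axes: x right, y down, z forward; pixel columns grow to the right and rows downward; lengths in m; the calibration is good to about 2 mm. A picture is of the moment at which its call begins: read the wrist's pose just before it. camera_params takes no time and is no camera call; for the wrist camera it gives the pose at the moment of the call.
A pose or a line that the arm cannot do raises MotionError and nothing moves.
- sign_off(): hands the job in, once; it reports no verdict.
Trained networks look in the newest picture that a camera, given by its name, has taken for a name from the list of things; names that differ only in an ending like _2 or _b are one class to them, and where a whole thing is asked for, a point or a joint stands for the part that bears it (a point fixed in the world has none). Each returns a list of dicts, best first, with "confidence" (0 to 1); they miss things now and then, are a little off and sometimes report something else, mostly with a low value. They report only what shows in the picture. A call takes as long as a camera call. They do not tell look-alikes from the thing itself.
- look_for(camera, name): "at" ([column, row] in pixels, amid what is visible of it).
- tip_of(camera, name): "at" ([column, row] in pixels: a listed point, or the origin of a listed thing).
Readings, each from a call of its own:
- read_time_s(): time.
- read_qpos(): joint angles.
- read_joint_vel(): joint speeds.
- read_effort(): joint torques, N m.
- read_eef_pos(): TCP position.
- read_tcp_rot(): TCP orientation.
- read_ft_force(): force on the tool from outside, world axes, zero at the start.
- read_ft_torque(): the same for the moment, N m.
- read_finger_gap(): finger opening in m.
Only numpy, scipy, OpenCV 4.12 (cv2) and the standard library are available. Lean on these libraries where they do the work, as an engineer would, in place of code of your own. Each camera call takes 0.05 s, during which the arm holds its last target.

## Working session

There is one attempt and no reset: what is moved stays moved. The work goes in short steps, each a Python script; the robot and the scene stay as the last script left them, time stands still between calls to the robot, and variables do not carry over. Pictures are saved under pics/ and viewed, and the job is handed in when it is done.

```bash
mkdir -p pics; ls; python3 - <<'E'
from bench import *
import cv2
for c in ["side","top","wrist"]:
    im=read_camera(c); cv2.imwrite(f"pics/{c}0.png",im[:,:,::-1])
    p=camera_params(c); print(c,p["K"],p["camera_from_world"])
    for n in ["jig","jig_stop","mould","clamp_pivot","clamp_grip","jar","spatula"]:
        print(n,[(d["confidence"],d["at"]) for d in tip_of(c,n)][:4])
print(read_time_s(),read_eef_pos(),read_tcp_rot(),read_finger_gap())
E
```

```text
pics
side [[480.80972134   0.         274.05778766]
 [  0.         480.80972134 204.04651701]
 [  0.           0.           1.        ]] [[-0.97728036 -0.21183869 -0.00689039  0.46262803]
 [-0.10486456  0.51151448 -0.8528519   0.11918631]
 [ 0.18419156 -0.83275285 -0.52210742  1.49436622]
 [ 0.          0.          0.          1.        ]]
jig [(0.57, [257.2, 233.1])]
jig_stop [(0.57, [248.1, 240.1])]
mould [(0.83, [360.5, 195.3]), (0.75, [269.3, 216.3])]
clamp_pivot [(0.93, [243.3, 242.4])]
clamp_grip [(0.76, [233.4, 229.6])]
jar [(0.92, [223.7, 218.3])]
spatula [(0.57, [296.6, 244.5])]
top [[405.34967044   0.         281.71365113]
 [  0.         405.34967044 214.09810725]
 [  0.           0.           1.        ]] [[-0.01733222 -0.99978133 -0.01169984  0.01636671]
 [-0.99471784  0.01842614 -0.10097972  0.48723441]
 [ 0.10117322  0.00988784 -0.99481969  1.18630669]
 [ 0.          0.          0.          1.        ]]
jig [(0.7, [272.4, 208.9])]
jig_stop [(0.74, [242.3, 201.2])]
mould [(0.96, [371.6, 303.8]), (0.61, [292.4, 213.9])]
clamp_pivot [(0.91, [230.3, 199.3])]
clamp_grip []
jar [(0.66, [436.6, 232.3]), (0.58, [284.7, 159.8]), (0.44, [205.1, 191.6]), (0.35, [270.8, 208.6])]
spatula [(0.85, [255.9, 249.2])]
wrist [[350.75848923   0.         273.7038581 ]
 [  0.         350.75848923 211.25277573]
 [  0.           0.           1.        ]] [[ 3.47882784e-01  9.37537991e-01  2.88359698e-04 -6.50445140e-01]
 [ 8.89673841e-01 -3.30219303e-01  3.15334217e-01 -4.00395235e-02]
 [ 2.95733030e-01 -1.09442799e-01 -9.48980637e-01  3.80346926e-01]
 [ 0.00000000e+00  0.00000000e+00  0.00000000e+00  1.00000000e+00]]
jig []
jig_stop [(0.16, [198.9, 361.4])]
mould []
clamp_pivot []
clamp_grip []
jar []
spatula []
1.2 [0.22639997 0.60927492 0.21144971] [ 1.76952829e-01  9.84219333e-01 -3.71402438e-05 -1.24329231e-05] 0.08557058654337185
```

View pics/top0.png

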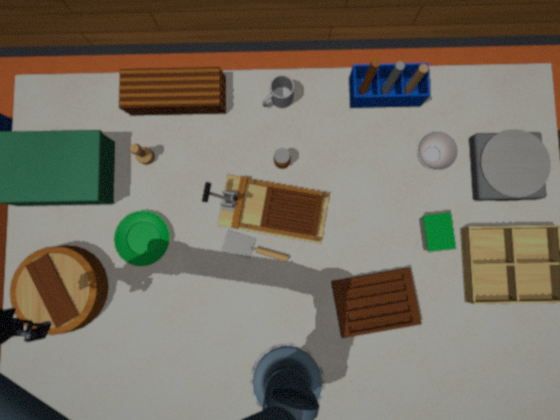

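View pics/side0.png

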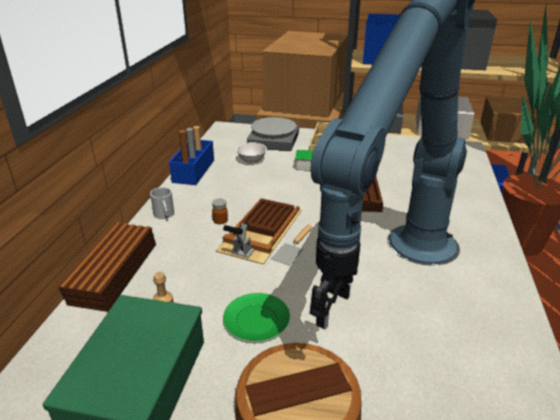

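View pics/wrist0.png

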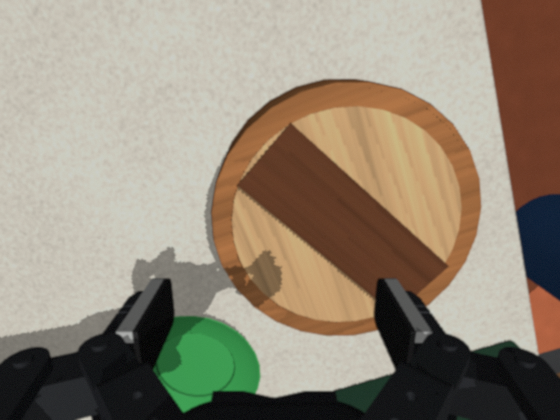

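The top view shows the mould in its jig at about (292,213), the clamp handle at (206,192), the jar at (282,158) and the spatula at (256,247). The darker board at (375,302) is a look-alike. Next I'll take a closer look at the jig.

```bash
cat > h.py <<'E'
from bench import *
import numpy as np, cv2
def ray(c,uv,z,p=None):
    p=p or camera_params(c); K=p["K"];T=np.array(p["camera_from_world"]);R=T[:3,:3];t=T[:3,3]
    o=-R.T@t; d=R.T@np.linalg.solve(np.array(K),[uv[0],uv[1],1]); return o+d*(z-o[2])/d[2]
def proj(p,X):
    X=np.atleast_2d(X);T=np.array(p["camera_from_world"]);c=X@T[:3,:3].T+T[:3,3];q=c@np.array(p["K"]).T
    return q[:,:2]/q[:,2:]
E
python3 - <<'E'
from h import *
for n,uv,z in [("mould",(292.4,213.9),.008),("jig",(272.4,208.9),0),("stop",(242.3,201.2),.018),("pivot",(230.3,199.3),.046),("grip",(206.5,192),.12),("jar",(282,158),.07)]:
    print(n,ray("top",uv,z).round(3))
im=cv2.imread("pics/top0.png")[140:270,190:345]
cv2.imwrite("pics/topc.png",cv2.resize(im,None,fx=5,fy=4.6,interpolation=cv2.INTER_CUBIC)[:600,:800])
E
```

```text
mould [ 0.489 -0.025  0.008]
jig [0.506 0.036 0.   ]
stop [0.529 0.126 0.018]
pivot [0.532 0.158 0.046]
grip [0.543 0.214 0.12 ]
jar [0.647 0.003 0.07 ]
```

View pics/topc.png

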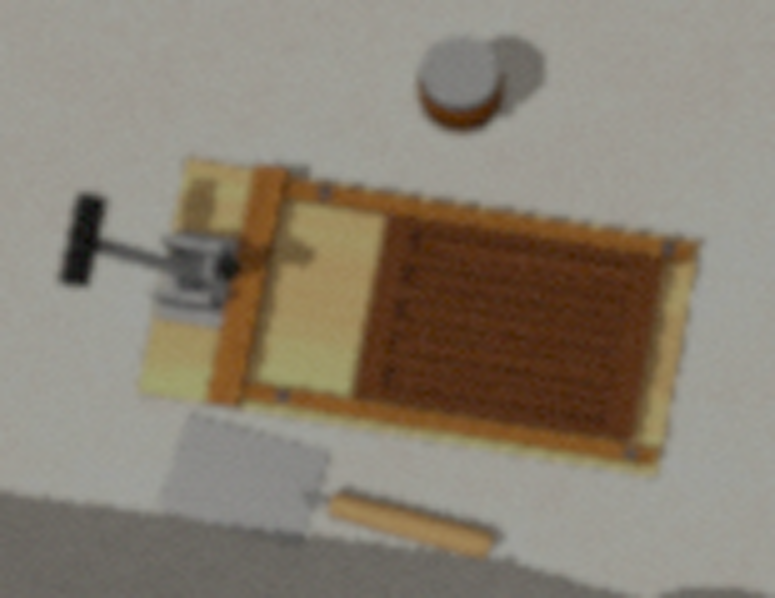

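```bash
cat >> h.py <<'E'
from scipy.spatial.transform import Rotation as Ro
def quat(yaw):
    x=np.array([np.cos(yaw),np.sin(yaw),0]);z=np.array([0,0,-1.]);return Ro.from_matrix(np.c_[x,np.cross(z,x),z]).as_quat()
E
python3 - <<'E'
from h import *
p=camera_params("wrist");T=p["camera_from_world"];o=-T[:3,:3].T@T[:3,3];print("cam in tool",Ro.from_quat(read_tcp_rot()).inv().apply(o-read_eef_pos()))
print(read_qpos())
for yaw in [1.38,1.38+np.pi]:
    for P in [(.50,-.0,.32),(.47,-.145,.1),(.47,-.145,.033),(.49,-.055,.033),(.55,.24,.15),(.53,.14,.15)]:
        r=inverse_kinematics(P,quat(yaw));print(yaw,P,None if r is None else np.round(r,2))
E
```

```text
cam in tool [ 0.08224399  0.00030121 -0.16226804]
[-1.31280015  0.38291245  0.04391287  1.59792502 -0.01789858  1.16122458
 -0.04991716]
1.38 (0.5, -0.0, 0.32) [-0.83 -0.02  0.75  1.84  0.01  1.32 -0.27]
1.38 (0.47, -0.145, 0.1) [-0.61  0.34  0.95  2.1  -0.36  0.87  0.36]
1.38 (0.47, -0.145, 0.033) [-0.58  0.51  0.94  2.14 -0.6   0.78  0.56]
1.38 (0.49, -0.055, 0.033) [-0.74  0.5   0.9   2.13 -0.57  0.77  0.34]
1.38 (0.55, 0.24, 0.15) [-0.91  0.39  0.53  1.8  -0.23  1.02 -0.48]
1.38 (0.53, 0.14, 0.15) [-0.84  0.29  0.59  1.93 -0.19  0.98 -0.35]
4.521592653589793 (0.5, -0.0, 0.32) [ 1.11  0.15 -1.27  1.77  0.15  1.33  2.75]
4.521592653589793 (0.47, -0.145, 0.1) [-0.87  0.68  1.39  2.11 -0.79  1.05 -2.4 ]
4.521592653589793 (0.47, -0.145, 0.033) [-0.82  0.94  1.37  2.14 -1.09  1.1  -2.2 ]
4.521592653589793 (0.49, -0.055, 0.033) [-1.01  0.94  1.37  2.14 -1.09  1.1  -2.38]
4.521592653589793 (0.55, 0.24, 0.15) [-0.53  0.35  0.05  1.78 -0.02  1.01  2.49]
4.521592653589793 (0.53, 0.14, 0.15) [-0.5   0.26  0.2   1.91 -0.06  0.98  2.67]
```

```bash
python3 - <<'E'
from h import *
move_ptp([.485,-.05,.33],quat(1.38)); 
move_gripper(0.0,20)
print(read_time_s(),read_eef_pos(),read_finger_gap(),read_ft_force())
p=camera_params("wrist"); im=read_camera("wrist"); cv2.imwrite("pics/w1.png",im[:,:,::-1])
np.savez("w1.npz",K=p["K"],T=p["camera_from_world"])
for n in ["jig","jig_stop","mould","clamp_pivot","clamp_grip"]:
    print(n,[(d["confidence"],d["at"]) for d in tip_of("wrist",n)][:3])
print(read_time_s())
E
```

```text
4.5083 [ 0.48499049 -0.05005028  0.33001004] 0.00017463354939237864 [ 0.01516325  1.25053636 -0.32206432]
jig [(0.34, [179.0, 67.8])]
jig_stop [(0.73, [279.3, 9.2])]
mould [(0.69, [141.8, 313.4]), (0.68, [278.9, 136.3]), (0.25, [423.2, 367.0])]
clamp_pivot []
clamp_grip []
4.8083
```

View pics/w1.png

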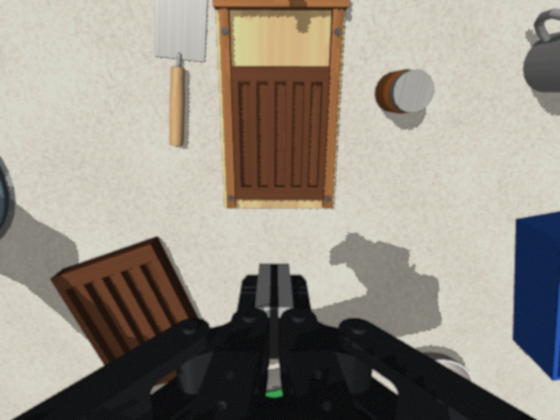

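```bash
python3 - <<'E'
import cv2
im=cv2.imread("pics/w1.png")[0:215,200:360]
cv2.imwrite("pics/w1c.png",cv2.resize(im,None,fx=3.5,fy=2.75,interpolation=cv2.INTER_CUBIC))
im=cv2.imread("pics/w1.png")[180:215,210:350]
cv2.imwrite("pics/w1d.png",cv2.resize(im,None,fx=5.5,fy=5.5,interpolation=cv2.INTER_CUBIC))
E
```

```text
(no output)
```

View pics/w1c.png

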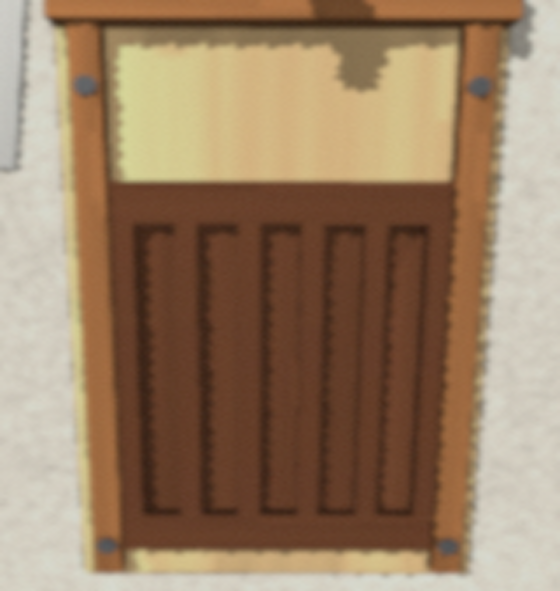

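View pics/w1d.png

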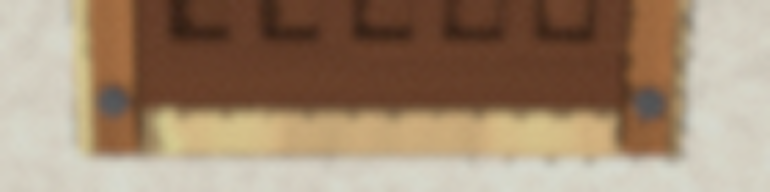

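```bash
python3 - <<'E'
from h import *
from scipy.optimize import least_squares
d=np.load("w1.npz");p={"K":d["K"],"camera_from_world":d["T"]}
# (jig pt, isMould, pixel, comps)
N=np.nan
obs=[((-.170,.08,.008),0,(224.9,208.2)),((-.170,-.08,.008),0,(333.6,208.2)),
((-.165,.062,.022),0,(234.9,N)),((-.165,.074,.022),0,(226.9,N)),((-.165,-.062,.022),0,(323.1,N)),((-.165,-.074,.022),0,(332.2,N)),
((.085,.074,.022),0,(219.1,9)),((.085,.062,.022),0,(229.4,9)),((.085,-.062,.022),0,(332.3,9)),((.085,-.074,.022),0,(342.9,9)),
((-.085,0,.032),1,(N,199.4)),((.085,.06,.032),1,(232,66.5)),((.085,-.06,.032),1,(330,66.5))]
def res(q):
    x,y,a,m=q;c,s=np.cos(a),np.sin(a);R=np.array([[c,-s,0],[s,c,0],[0,0,1]]);r=[]
    for P,im,uv in obs:
        P=np.array(P)+[m*im,0,0];u=proj(p,R@P+[x,y,0])[0]-uv;r+=list(u)
    r=np.array(r);return r[~np.isnan(r)]
s=least_squares(res,[.506,.036,1.38,-.06],loss="soft_l1");print(s.x,s.fun.round(1))
x,y,a,m=s.x;J=lambda P:np.array([x+np.cos(a)*P[0]-np.sin(a)*P[1],y+np.sin(a)*P[0]+np.cos(a)*P[1],P[2]])
for c in ("top","side"):
  for n,P in [("stop",(.085,0,.018)),("pivot",(.125,0,.046)),("grip",(.176,0,.12)),("mouldc",(m,0,.008))]: print(c,n,proj(camera_params(c),J(P)).round(1))
E
```

```text
[ 0.50996549  0.04025475  1.37791812 -0.06386072] [-0.8  1.2  0.7  1.5  0.5  0.   0.3 -0.3 -0.5 -0.4 -0.7 -0.4  1.  -0.1
  0.5 -0.1  0.9 -0.7 -0.4  0.  -0.1]
top stop [[243.1 202.2]]
top pivot [[228.7 198.7]]
top grip [[206.9 191.8]]
top mouldc [[291.6 211.1]]
side stop [[248.7 240.4]]
side pivot [[242.5 240.1]]
side grip [[233.4 228.5]]
side mouldc [[268.3 218.7]]
```

```bash
cat >> h.py <<'E'
x0,y0,a0=.50997,.04025,1.3779
ex=np.array([np.cos(a0),np.sin(a0),0])
def J(x,y,z): return [x0+np.cos(a0)*x-np.sin(a0)*y,y0+np.sin(a0)*x+np.cos(a0)*y,z]
Q=quat(a0)
def fx(): return float(np.dot(read_ft_force(),ex))
def jx(): return float(np.dot(np.array(read_eef_pos())-[x0,y0,0],ex))
E
python3 - <<'E'
from h import *
move_ptp(J(-.185,0,.13),Q)
print(read_time_s(),jx(),fx())
movel(J(-.185,0,.036),Q,speed=.1)
print(read_time_s(),jx(),read_ft_force())
movel(J(-.165,0,.036),Q,speed=.05); print(fx())
p=camera_params("wrist"); im=read_camera("wrist"); cv2.imwrite("pics/w2.png",im[:,:,::-1])
im=read_camera("side"); cv2.imwrite("pics/s2.png",im[:,:,::-1])
E
```

```text
5.6917 -0.18420236231460918 0.2076947267171475
6.7833 -0.18507130788971018 [-0.55038345  0.45137333 -0.2986635 ]
-0.10013609593072169
```

View pics/w2.png

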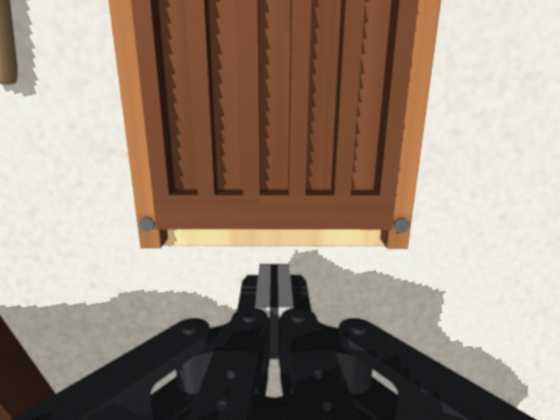

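```bash
python3 - <<'E'
from h import *
print(jx(),read_eef_pos(),fx())
p=camera_params("wrist")
for P in [(-.17,0,.008),(-.149,0,.032),(-.154,0,.017),(-.165,0,.017),(-.176,0,.017),(-.165,.0,.036)]: print(P,proj(p,J(*P)).round(1))
E
```

```text
-0.16516303453346357 [ 0.47825916 -0.12184026  0.03601898] 0.03861092754891333
(-0.17, 0, 0.008) [[275.6 248.4]]
(-0.149, 0, 0.032) [[275.9 230.2]]
(-0.154, 0, 0.017) [[275.8 228.7]]
(-0.165, 0, 0.017) [[275.7 246.9]]
(-0.176, 0, 0.017) [[275.7 264.5]]
(-0.165, 0.0, 0.036) [[275.9 262.1]]
```

View pics/s2.png

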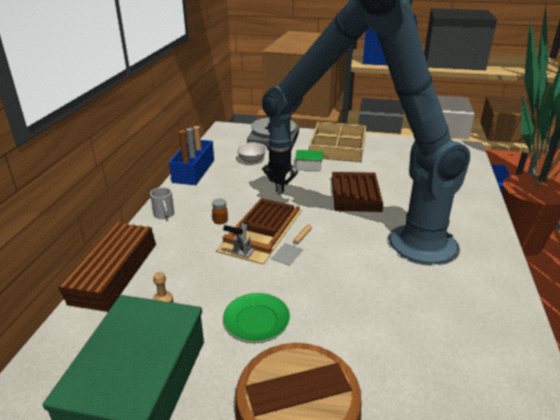

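```bash
python3 - <<'E'
from h import *
movel(J(-.165,0,.032),Q,speed=.03); print(read_ft_force())
for x in (-.158,-.154,-.150,-.146,-.142,-.138,-.134):
    movel(J(x,0,.032),Q,speed=.04); print(x,round(jx(),4),read_ft_force().round(2),round(fx(),2))
    if abs(fx())>2.5: break
im=read_camera("wrist"); cv2.imwrite("pics/w3.png",im[:,:,::-1]);print(read_time_s())
E
```

```text
[-0.16255583  0.3131516  -0.13526419]
-0.158 -0.1574 [-0.43  0.28  0.7 ] 0.19
-0.154 -0.1536 [-0.17  0.13  0.63] 0.09
-0.15 -0.1496 [-0.33 -0.32 -0.2 ] -0.38
-0.146 -0.1456 [ 0.65 -0.1  -0.6 ] 0.02
-0.142 -0.1416 [ 0.49 -0.26 -0.89] -0.17
-0.138 -0.1376 [-0.26  0.3  -0.49] 0.25
-0.134 -0.1336 [ 0.79 -0.9   0.61] -0.73
9.5917
```

View pics/w3.png

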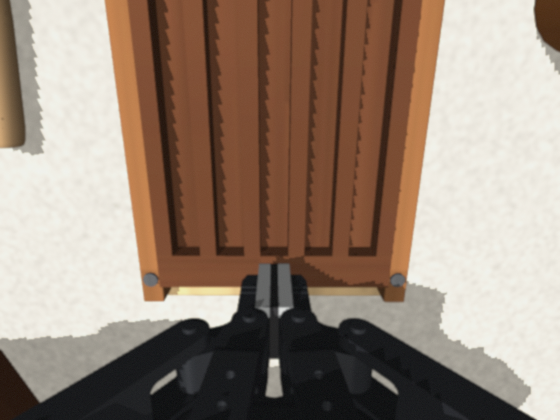

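```bash
python3 - <<'E'
from h import *
print(jx(),read_eef_pos(),read_finger_gap(),read_tcp_rot(),Q)
for n,uv,z in [("base",(275,297),.008),("base2",(275,300),.008),("mould",(275,288),.032),("groove",(218,250),.032)]:
    P=ray("wrist",uv,z);print(n,np.dot(P-[x0,y0,0],ex))
p=camera_params("wrist")
for P in [(-.123,0,.013),(-.1345,0,.013),(-.123,0,.04),(-.134,0,.04),(-.134,0,.06)]: print(P,proj(p,J(*P)).round(1))
im=read_camera("wrist")[225:345,190:360,::-1]
cv2.imwrite("pics/w3c.png",cv2.resize(im,None,fx=4.5,fy=4.5,interpolation=cv2.INTER_CUBIC))
im=read_camera("side")[150:270,200:360,::-1]
cv2.imwrite("pics/s3c.png",cv2.resize(im,None,fx=4.5,fy=4.5,interpolation=cv2.INTER_CUBIC))
E
```

```text
-0.13379836489487526 [ 0.48432225 -0.09106716  0.03198646] 9.83184700242609e-06 [ 7.71781739e-01  6.35887527e-01  5.72091468e-08 -1.77349577e-05] [0.77191395 0.63572702 0.         0.        ]
base -0.16915145296413853
base2 -0.1712523316428952
mould -0.14867450964973913
groove -0.126854623567479
(-0.123, 0, 0.013) [[275.7 229.3]]
(-0.1345, 0, 0.013) [[275.6 248.3]]
(-0.123, 0, 0.04) [[276.  249.7]]
(-0.134, 0, 0.04) [[275.9 270.2]]
(-0.134, 0, 0.06) [[276.2 291.9]]
```

View pics/w3c.png

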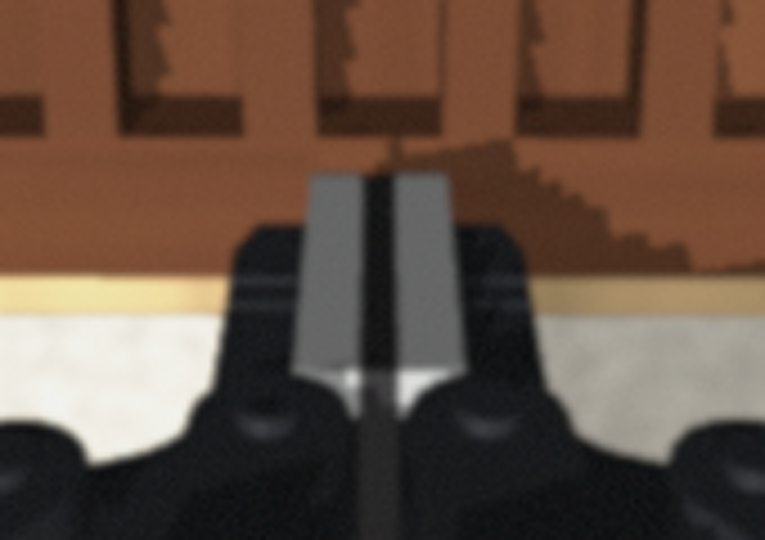

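View pics/s3c.png

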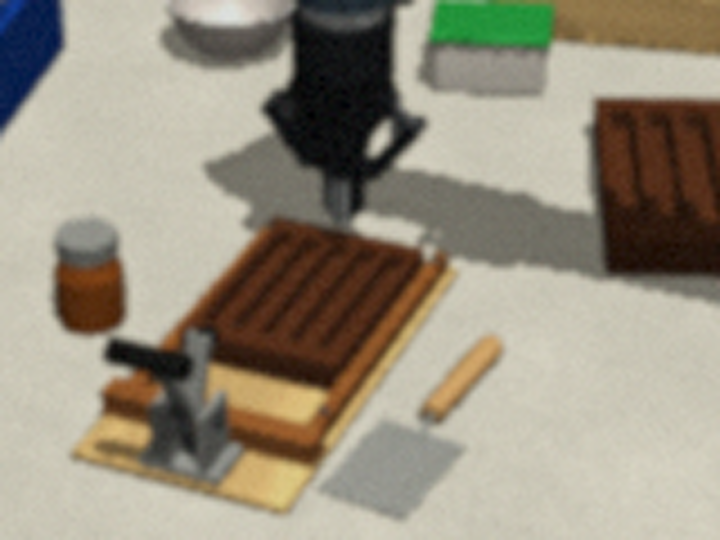

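```bash
python3 - <<'E'
from h import *
p1,p2=camera_params("wrist"),camera_params("side")
P1=np.array(p1["K"])@np.array(p1["camera_from_world"])[:3];P2=np.array(p2["K"])@np.array(p2["camera_from_world"])[:3]
for s in [(276.7,199),(276.7,200),(276.7,201)]:
    X=cv2.triangulatePoints(P1,P2,np.array([274.5,264.]),np.array(s,float));X=(X[:3]/X[3]).ravel()
    d=X-[x0,y0,0];print("jig x,y,z",d@ex,d@[-ex[1],ex[0],0],X[2])
E
```

```text
jig x,y,z -0.12737436464560095 0.0023924785494704413 0.04941823602928614
jig x,y,z -0.12956115995873516 0.0018187851378696767 0.04425413471425713
jig x,y,z -0.13175795137521992 0.0012424660112608143 0.039063003671298446
```

```bash
python3 - <<'E'
from h import *
movel(J(-.134,0,.06),Q,speed=.1)
movel(J(-.168,0,.06),Q,speed=.1)
movel(J(-.168,0,.032),Q,speed=.08)
z=.032
while z>-.012:
    z-=.003; movel(J(-.168,0,z),Q,speed=.04); f=read_ft_force(); print(round(z,4),read_eef_pos().round(4)[2],f.round(1))
    if f[2]>3 or np.linalg.norm(f)>4: break
print(read_time_s())
im=read_camera("wrist"); cv2.imwrite("pics/w4.png",im[:,:,::-1])
im=read_camera("side")[150:270,200:360,::-1]
cv2.imwrite("pics/s4c.png",cv2.resize(im,None,fx=4.5,fy=4.5,interpolation=cv2.INTER_CUBIC))
E
```

```text
0.029 0.0292 [ 0.6  0.3 -0.4]
0.026 0.0259 [ 0.3  1.1 -0.8]
0.023 0.0228 [-0.1 -0.2  0.3]
0.02 0.0198 [ 0.6 -0.8  0.4]
0.017 0.0168 [ 0.4 -0.4  0.1]
0.014 0.0138 [ 0.1 -0.1  0.1]
0.011 0.0108 [-0.2 -0.6 -0.2]
0.008 0.0078 [-0.6 -0.8  1.1]
0.005 0.0048 [ 0.  -0.1 -0.4]
0.002 0.0018 [-0.7 -0.4 -0.2]
-0.001 -0.0012 [ 0.2 -0.3  0.9]
-0.004 -0.0042 [-0.5 -0.5  0. ]
-0.007 -0.0072 [ 0.2  0.2 -0.4]
-0.01 -0.0102 [ 0.2 -0.7 -0.8]
-0.013 -0.0117 [-2.9  1.1 12.6]
14.8667
```

View pics/w4.png

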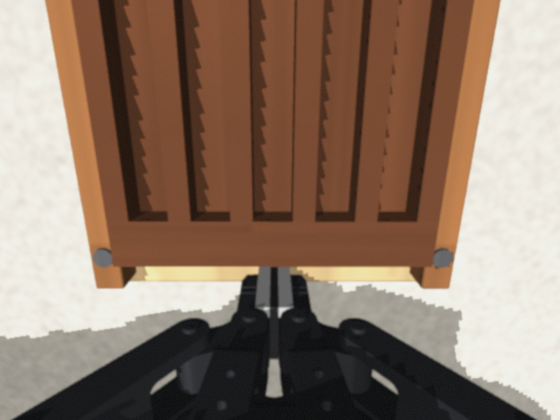

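View pics/s4c.png

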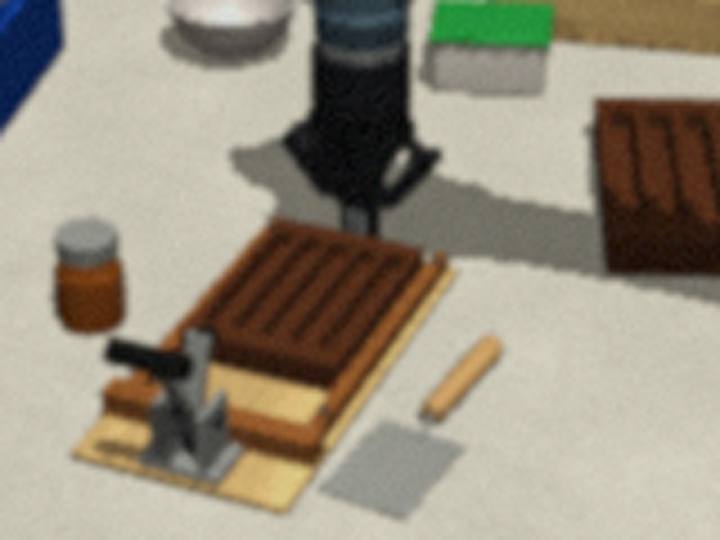

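```bash
python3 - <<'E'
from h import *
movel(J(-.168,0,-.005),Q,speed=.05)
x=-.164
while x<-.13:
    movel(J(x,0,-.005),Q,speed=.05); f=read_ft_force();print(x,round(jx(),4),f.round(1),round(fx(),2))
    if abs(fx())>2: break
    x+=.004
print(read_time_s())
im=read_camera("wrist"); cv2.imwrite("pics/w5.png",im[:,:,::-1])
E
```

```text
-0.164 -0.1634 [-0.2  0.1 -0.3] 0.02
-0.16 -0.1597 [-0.4 -0.1  0.4] -0.14
-0.156 -0.1567 [ 0.3 -1.6 -0.9] -1.55
-0.152 -0.1523 [-1.1 -4.2 -0.3] -4.29
16.275
```

View pics/w5.png

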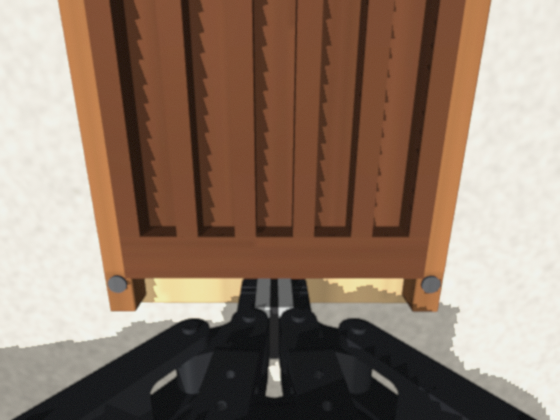

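The fingers touch the rear face near x=-0.158, and the mould is now sliding at about 4 N. I'll push it on, watching the force.

```bash
python3 - <<'E'
from h import *
for x in (-.130,-.106):
    movel(J(x,0,-.005),Q,speed=.045); print(x,round(jx(),4),read_ft_force().round(1),round(fx(),2))
x=-.103
while x<-.085:
    movel(J(x,0,-.005),Q,speed=.03); f=fx();print(round(x,4),round(jx(),4),read_ft_force().round(1),round(f,2))
    if f<-16: break
    x+=.0015
print(read_time_s())
im=read_camera("wrist"); cv2.imwrite("pics/w6.png",im[:,:,::-1])
im=read_camera("top")[140:270,190:345,::-1]
cv2.imwrite("pics/t6c.png",cv2.resize(im,None,fx=5,fy=4.6,interpolation=cv2.INTER_CUBIC))
E
```

```text
-0.13 -0.128 [ 0.4 -0.   1.3] 0.05
-0.106 -0.1045 [ 0.5  0.6 -0.4] 0.69
-0.103 -0.1029 [ 0.5 -1.5  0.5] -1.4
-0.1015 -0.1021 [-1.  -2.5 -0.2] -2.63
-0.1 -0.1003 [-1.  -4.5  0.5] -4.57
-0.0985 -0.0983 [-0.6 -4.6  0.3] -4.65
-0.097 -0.0967 [ 0.2 -3.1  0.1] -2.97
-0.0955 -0.0952 [-0.5 -3.4  0.5] -3.42
-0.094 -0.0952 [-1.8 -5.4 -0.3] -5.68
-0.0925 -0.0952 [-1.  -6.5  0.3] -6.54
-0.091 -0.0952 [-1.7 -8.7  0.7] -8.9
-0.0895 -0.0952 [ -3.3 -11.7   0.8] -12.16
-0.088 -0.0952 [ -3.  -13.4   1.1] -13.78
-0.0865 -0.0953 [ -3.4 -14.8   0.9] -15.16
20.65
```

View pics/w6.png

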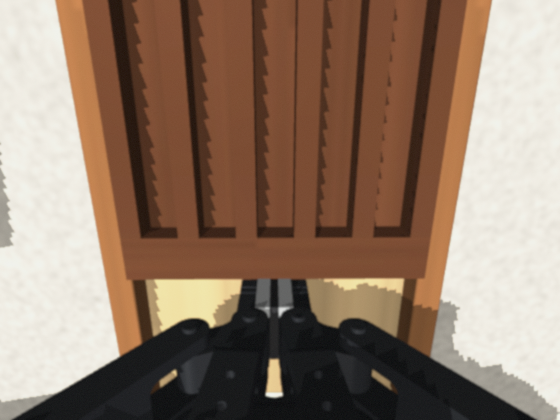

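View pics/t6c.png

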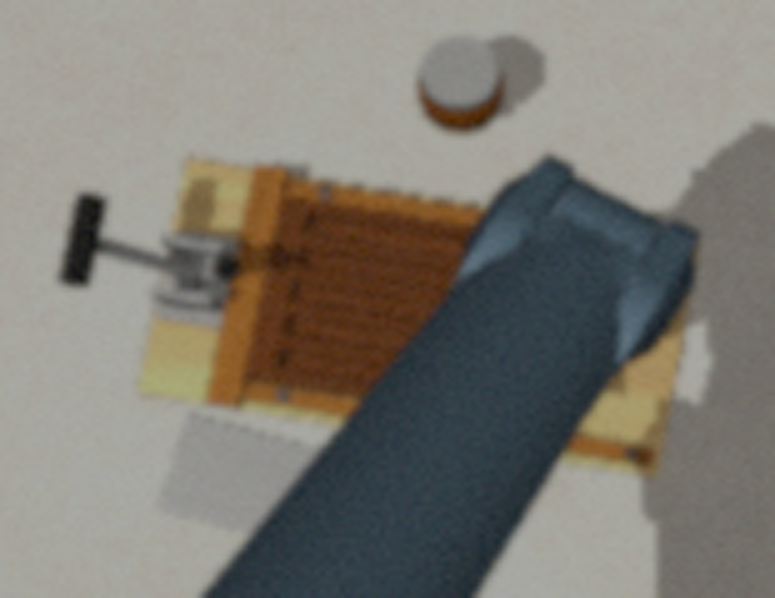

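The mould stalled at x=-0.0952 while the force rose to 15 N. That matches the home position, so it is against the stop. I'll retreat and go behind the handle.

```bash
python3 - <<'E'
from h import *
movel(J(-.125,0,-.004),Q,speed=.08)
movel(J(-.125,0,.19),Q,speed=.2)
p=camera_params("wrist"); im=read_camera("wrist"); cv2.imwrite("pics/w7.png",im[:,:,::-1])
np.savez("w7.npz",K=p["K"],T=p["camera_from_world"])
for P in [(.085,.0,.028),(-.085,0,.032),(.085,.06,.032)]: print(P,proj(p,J(*P)).round(1))
move_ptp(J(.222,0,.19),Q)
movel(J(.222,0,.095),Q,speed=.12)
print(read_time_s(),jx(),read_eef_pos().round(3),read_ft_force().round(1))
im=read_camera("wrist"); cv2.imwrite("pics/w8.png",im[:,:,::-1])
im=read_camera("side")[150:270,180:340,::-1]
cv2.imwrite("pics/s8c.png",cv2.resize(im,None,fx=4.5,fy=4.5,interpolation=cv2.INTER_CUBIC))
E
```

```text
(0.085, 0.0, 0.028) [[277.1 -83.1]]
(-0.085, 0, 0.032) [[276.4 143.6]]
(0.085, 0.06, 0.032) [[197.1 -85.7]]
24.8 0.22222563893684866 [0.553 0.258 0.096] [-0.1  0.1  1. ]
```

View pics/w7.png

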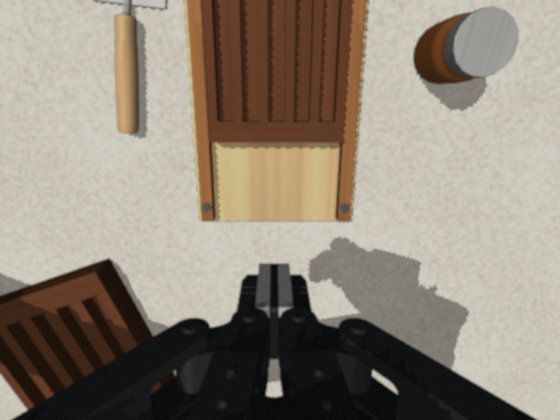

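View pics/w8.png

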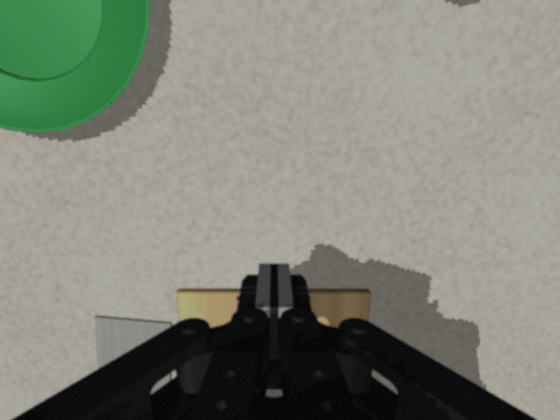

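View pics/s8c.png

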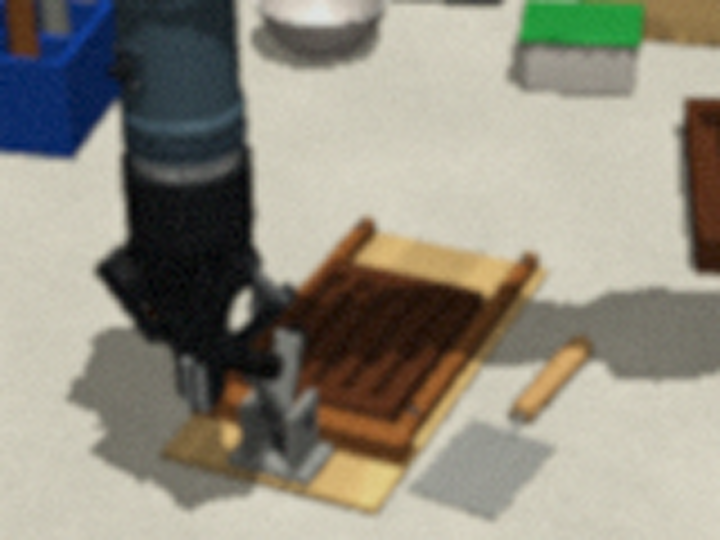

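The mould's rear edge is at row 143 in w7, where row 143.6 was predicted for home. Next is the lever push.

```bash
python3 - <<'E'
from h import *
p=camera_params("side")
for P in [(.222,0,.114),(.232,0,.114),(.222,0,.076)]: print(P,((proj(p,J(*P))-[180,150])*4.5).round(0))
x=.204
movel(J(x,0,.095),Q,speed=.08); print(jx(),fx())
while x>.158:
    x-=.006; movel(J(x,0,.095),Q,speed=.06); print(round(x,3),round(jx(),4),read_ft_force().round(1))
print(read_time_s())
im=read_camera("side")[150:270,180:340,::-1]
cv2.imwrite("pics/s9c.png",cv2.resize(im,None,fx=4.5,fy=4.5,interpolation=cv2.INTER_CUBIC))
E
```

```text
(0.222, 0, 0.114) [[206. 400.]]
(0.232, 0, 0.114) [[198. 409.]]
(0.222, 0, 0.076) [[209. 450.]]
0.20270017352106157 0.45280596837644277
0.198 0.1975 [-0.9 -1.6  0.4]
0.192 0.1952 [0.5 4.7 0.9]
0.186 0.1908 [0.8 6.3 4.6]
0.18 0.1828 [1.4 5.8 3.2]
0.174 0.1734 [0.9 2.2 1.9]
0.168 0.1662 [0.9 1.4 1.1]
0.162 0.1602 [ 1.3 -0.3 -0.6]
0.156 0.1545 [ 0.3 -0.5  1.2]
27.275
```

View pics/s9c.png

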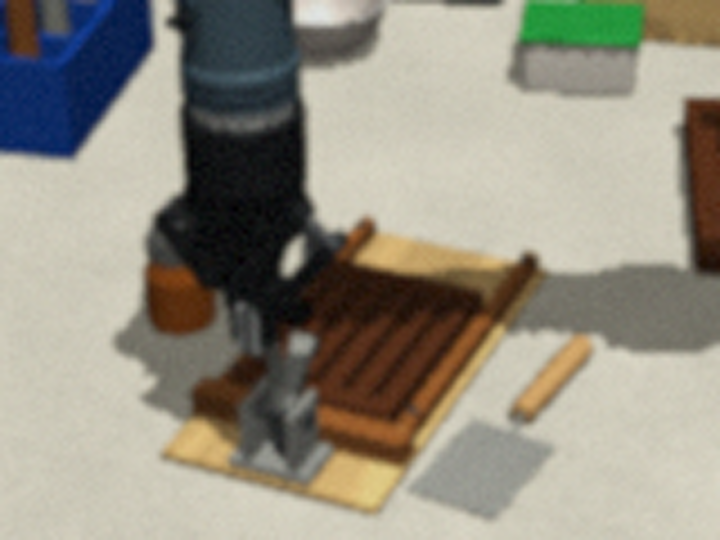

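The lever follows the fingers and its force is falling. I'll push it past centre.

```bash
python3 - <<'E'
from h import *
for x in (.145,.135,.125,.118):
    movel(J(x,0,.095),Q,speed=.08); print(x,round(jx(),4),read_ft_force().round(1))
pause(.2);print(read_time_s())
im=read_camera("side")[150:270,180:340,::-1]
cv2.imwrite("pics/s10c.png",cv2.resize(im,None,fx=4.5,fy=4.5,interpolation=cv2.INTER_CUBIC))
E
```

```text
0.145 0.1433 [-0.3 -0.4 -1. ]
0.135 0.1338 [ 0.1 -0.2  0.4]
0.125 0.124 [0.2 0.5 0.3]
0.118 0.1173 [-0.9 -0.1  0.2]
28.6083
```

View pics/s10c.png

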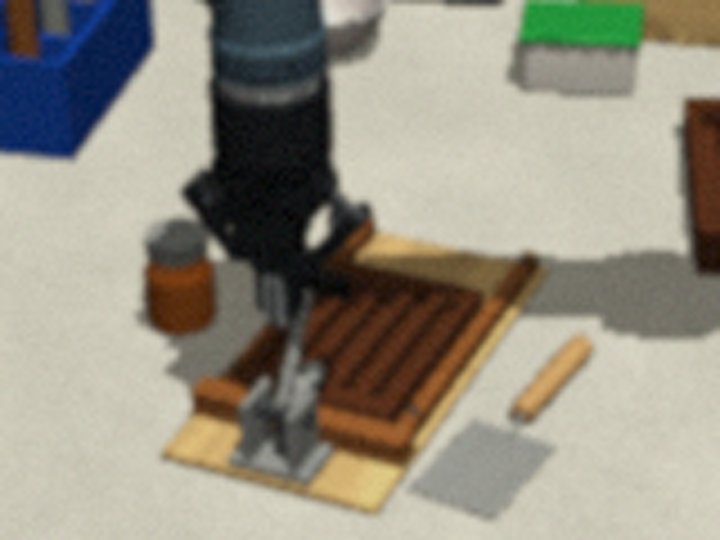

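```bash
python3 - <<'E'
from h import *
movel(J(.17,0,.095),Q,speed=.1)
movel(J(.17,0,.25),Q,speed=.15)
move_ptp(J(-.06,0,.3),Q)
print(read_time_s(),read_ft_force().round(1))
p=camera_params("wrist");im=read_camera("wrist"); cv2.imwrite("pics/w11.png",im[:,:,::-1])
s=read_camera("side")[150:270,180:340,::-1]
cv2.imwrite("pics/s11c.png",cv2.resize(s,None,fx=4.5,fy=4.5,interpolation=cv2.INTER_CUBIC))
ps=camera_params("side")
print([(d["confidence"],d["at"]) for d in tip_of("side","clamp_grip")],[(d["confidence"],d["at"]) for d in tip_of("wrist","clamp_grip")])
for th in (0.,1.1,1.2,1.28,1.35):
    P=(.125+.09*np.sin(.6-th),0,.046+.09*np.cos(.6-th)); print(th,proj(ps,J(*P)).round(1),proj(p,J(*P)).round(1))
print("rear",proj(p,J(-.085,0,.032)).round(1),"front",proj(p,J(.085,.04,.032)).round(1))
E
```

```text
31.4417 [-0.1  0.8  0.8]
[(0.75, [250.1, 213.3])] [(0.87, [277.9, 34.6])]
0.0 [[233.4 228.3]] [[ 276.4 -108.3]]
1.1 [[247.9 210.5]] [[275.8  23.7]]
1.2 [[249.1 210.6]] [[275.7  34.4]]
1.28 [[250.  210.8]] [[275.7  42.4]]
1.35 [[250.7 211.2]] [[275.6  48.8]]
rear [[274.7 185.7]] front [[239.3  36.6]]
```

View pics/w11.png

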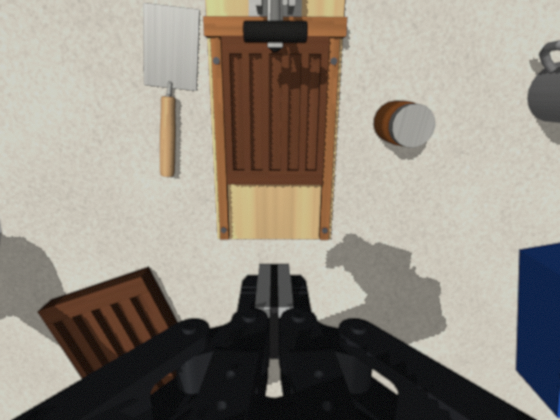

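View pics/s11c.png

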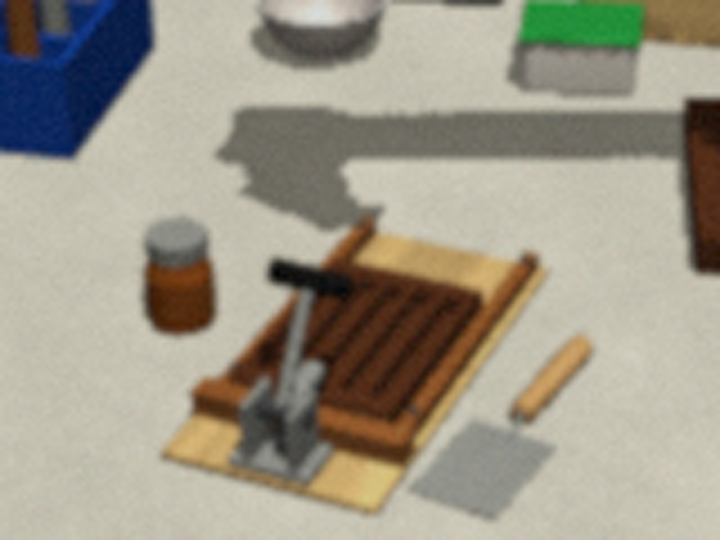

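The handle bar is at (277,33) in the wrist view; I predicted row 34.4 for 1.2 rad. The mould's rear edge is at row 185, predicted 185.7 for home. The gripper is clear, so I'm handing in.

```bash
python3 - <<'E'
from bench import *
print(read_time_s()); sign_off()
E
```

```text
31.6417
the job is handed in; nothing more can be done
```

I pushed the mould home with the closed fingers, then pushed the lever past centre so that it snapped shut on the mould. I handed the job in at 31.6 s of the allowed 48 s; no verdict is reported.

**Mould:** it stopped against the end stop with the finger force rising to about 15 N and no further movement. In the last wrist picture its rear edge is at row 185, against 185.7 predicted for home.

**Lever:** the handle bar is at about row 34 in the wrist view, against 34.4 predicted for 1.2 rad. The side view shows the lever over the mould. The network's side-view point for the bar was about 2.5 px lower than predicted.

**Bystanders:** the jar and spatula look where they were. I did not re-measure the plate, bowl, tamper or tub, but no motion went near them. The gripper is clear, with about 1 N residual on the wrist.

**Disagreement:** the shut fingertips behaved as if they end 19 mm behind the reported TCP, not 19 mm ahead of it. My first push therefore passed over the mould without touching it. I found the true tip height by touching the base board with about 13 N and worked from that.

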